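# Zero the indexing wheel and lock it with the keeper bar

## Task

Turn the wheel of the indexing head by its rim until the line engraved on the rim stands exactly at the tip of the fixed pointer. Then swing the keeper bar across the wheel until it is fully home against the stop of its catch, with the line still at the pointer, and let go. Leave the dish, the cup and the bristle puck where they stand.

Things in the scene. Friction and masses are not known exactly. Their poses are not given: they have to be found in the camera images.
- head: indexing head fixed to the bench: grey 180 x 190 mm plate sloping up from its front (robot's left-hand side) to its back, on a column with a 100 x 120 mm foot. Origin: on the bench under the foot's centre; x from front to back, y left seen from its front, z up. The face is tilted 26 deg: outward normal n = (-0.438, 0, 0.899), up-slope direction (0.899, 0, 0.438); y lies in it.
- wheel_centre (a point): on the wheel's axis (along n), level with the rim's top. The wheel is a flat cup, outer diameter 100 mm; its rim is a wall 8 mm thick (radius 42 to 50) and 22 mm high above the web inside it. Outside the rim the face lies 36 mm below the rim's top. A steel hub, diameter 22 mm, ends 4 mm below the rim's top. Friction (0.08 Nm) holds the wheel where it is left.
- mark (a point): outer end of the engraved line, on the top outer edge of the rim, 50 mm from the axis. The line is the only dark line on the wheel: 3 mm wide, radial, from the hub over the web and the top of the rim and down the outside of the rim.
- pointer_tip (a point): tip of the fixed cone-shaped pointer at the up-slope (12 o'clock) side of the wheel, level with the rim's top and 2.5 mm outside the rim; the pointer and its block occupy the next 30 mm up-slope and end 6 mm above the rim's top.
- wheel (a joint): angle of the wheel: 0 with the line at the pointer; positive = turned counter-clockwise as seen looking at the face (line to the left of the pointer, turning about n by the right-hand rule). Stops at +-2.6 rad.
- keeper (a joint): angle of the keeper bar: 0 = shut, along the head's y across the wheel, its free end against the hard stop of the catch left of the wheel; grows as it swings open in a plane parallel to the face, down-slope, then to the right (right-hand rule about n); 1.57 = pointing down the slope; at most 2.2. Stiff hinge (0.12 Nm): it stays where it is left.
- keeper_knob (a point): centre of the top of the black round knob on the keeper bar: diameter 14 mm, 24 mm high along n, 95 mm from the hinge axis; its top is 34 mm above the level of the rim's top. The steel bar under it is 14 mm wide, 7 mm thick, 136 mm from hinge to free end, and lies 3 to 10 mm above the level of the rim's top.
- keeper_hinge (a point): point on the keeper's hinge axis (parallel to n), level with the knob's top; at the right of the wheel (head's -y), 26 mm up-slope and 70 mm to the right of the wheel's axis.
- dish: pale tin dish, 66 mm across and 28 mm high, standing in front of the head (to the robot's left of it); origin under its centre. Leave alone.
- cup: pale cup, 44 mm across and 40 mm high, standing beyond the head, farther from the robot; origin under its centre. Leave alone.
- puck: black round pad with upright bristles, 62 mm across and 25 mm high, to the robot's right of the head; origin under its centre. Leave alone.
- handle (a point): middle of the head's carrying handle, a 10 mm round bar along the head's y (170 mm long) that passes level over the wheel, 385 mm above the bench, on two posts behind the face. A gripper that points straight down onto the wheel would hit it: work with the tool tilted, about along -n.
- desk_lamp: the room's black spring-arm desk lamp, fixed, always in the same place (origin of no use). Its arm crosses between the robot and the head: from its elbow near x 0.41, y 0.08, z 0.33 it rises straight to the shade near x 0.22, y -0.50, z 0.60, about 70 mm thick. Reach over it: the tool 0.5 m up while crossing. A big grey fume duct stands from x 0.62 on at y below -0.30.

How it is judged:
By the outcome, as a careful person would: the job done as asked, in the order asked, and still so for the second after the job is handed in, with the robot touching nothing.
It also fails if it takes over 72 s, if anything falls off the work surface, if the arm or the gripper's body presses on something with over 40 N, if the wrist force passes 120 N, or if a joint passes its speed limit or range.

## Robot

A 7-joint arm with a two-finger parallel gripper is mounted at the origin on a cart in front of the work surface, level with it; the furniture and walls round the work are solid. World frame = base frame: x ahead of the robot, y to its left, z up, the work surface at z = 0. Lengths are in m, angles in rad, forces in N, time in s.
With the tool pointing down it reaches from about 0.425 to 0.925 m from the base axis. Payload 6.8 kg.
Tool frame: the origin (TCP) lies on the front face of the gripper's body, between the roots of the fingers; the fingertips stand 73 mm ahead of it and the grasp point (between the pads) lies 54 mm ahead of it (env.nose_length is the distance from the TCP to the fingertips, in m); z points along the fingers, y is the line along which they close (so a half turn about z gives the same grasp; the last joint's range is limited). The gripper opens to 85 mm and grips with 20 to 120 N. Pads are 22 mm wide; open, the fingers measure 114 mm over their backs; the gripper's body (76 mm by 85 mm) begins 54 mm behind the grasp point. The pads swing forward as they close: fully open they stand 13 mm farther back than shut.
Start: joints at [0.625, 0.477, 0.022, 1.555, -0.011, 1.109, -0.083], TCP at [0.502, -0.452, 0.304] pointing down, gripper open.
Joint ranges: [-2.96, 2.96], [-0.34, 2.1], [-1.41, 1.46], [0.24, 2.44], [-1.37, 4.51], [0.17, 1.92], [-2.96, 2.96]. Speed limits (rad/s): [2.39, 2.39, 3.14, 3.14, 3.14, 3.14, 3.14].

## Interface

Orientations are given as a unit quaternion [w, x, y, z].
In Python, from cell import env, kin, camera, calibration, job gives the robot as it stands. The module is installed in compiled form; this text tells all that it offers. Calls block until the motion is done:
- env.reach(position, orientation): joint-space move of the TCP to a pose.
- env.movel(position, velocity=0.15, rot=None, stop_force=None): straight line of the TCP; rot=None keeps the orientation; velocity is the mean speed in m/s. With stop_force (N) it stops when the force on the tool has changed by that much, and returns True; else False.
- env.goto_joints(angles): joint-space move.
- env.grip(opening, f_grip=None): finger opening in m; f_grip is the grip in N (None keeps the last); returns when the fingers have stopped.
- env.dwell(seconds).
- kin.inverse_kinematics(position, orientation): joint angles nearest the present ones, or None.
- env.get_state(): the state.
- camera(name): name is "scene" or "top" or "wrist"; returns (picture, depth): 480x640x3 uint8, blue, green, red; 480x640 float32, m along the optical axis (not along the pixel's ray), 0 where there is no reading.
- calibration(name): a dict with "fx", "fy", "cx", "cy" (pixels), "rvec" (rotation vector, rad) and "tvec" (3), from world to camera coordinates, as OpenCV has them. Camera axes: x right, y down, z forward; pixel columns grow to the right and rows downward; lengths in m; the calibration is good to about 2 mm. A picture is of the moment at which its call begins: read the wrist's pose just before it. calibration takes no time and is no camera call; for the wrist camera it gives the pose at the moment of the call.
A pose or a line that the arm cannot do raises env.PlanningError and nothing moves.
- job.job_done(): hands the job in; it is judged then, once.
The state is a dict: "time": time; "qpos": joint angles; "joint_velocities": joint speeds; "joint_torque": joint torques, N m; "tcp_pos": TCP position; "orientation": TCP orientation; "force": force on the tool from outside, world axes, zero at the start; "torque": the same for the moment, N m; "opening": finger opening in m; "gripper_force": force on a finger pad.
Only numpy, scipy, OpenCV 4.12 (cv2) and the standard library are available. Lean on these libraries where they do the work, as an engineer would, in place of code of your own. Each camera call takes 0.05 s, during which the arm holds its last target. There are 200 camera calls.

## Working session

There is one attempt and no reset: what is moved stays moved. The work goes in short steps, each a Python script; the robot and the scene stay as the last script left them, time stands still between calls to the robot, and variables do not carry over. Pictures are saved under pics/ and viewed, at most 10 in all, crops included, and the job is handed in when it is done.

```bash
ls; mkdir -p pics
python3 - <<'E'
from cell import env,kin,camera,calibration,job
import cv2,numpy as np
ims=[]
for n in("scene","top"):
    p,d=camera(n); cv2.imwrite(f"pics/{n}0.png",p); np.save(f"pics/{n}0.npy",d)
    c=calibration(n); R=cv2.Rodrigues(np.array(c["rvec"]))[0]; print(n,c["fx"],c["cx"],c["cy"],-R.T@np.array(c["tvec"]).ravel(),R[2])
print(env.get_state()["time"])
E
```

```text
pics
scene 592.973383507074 327.5692847465874 237.09119684213312 [ 0.62854614 -1.3545906   0.77259855] [-0.05406054  0.90230656 -0.42769187]
top 579.4640791606969 314.3498111784818 233.81405704132163 [ 0.35863043 -0.23786425  1.40494748] [ 0.17562934  0.00307537 -0.98445156]
0.1
```

View pics/scene0.png

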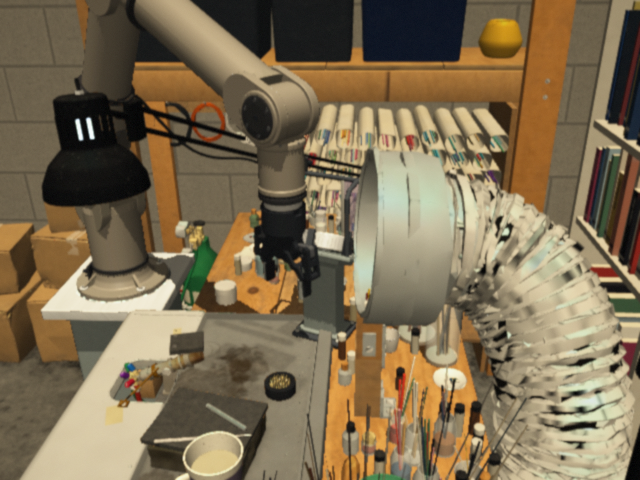

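View pics/top0.png

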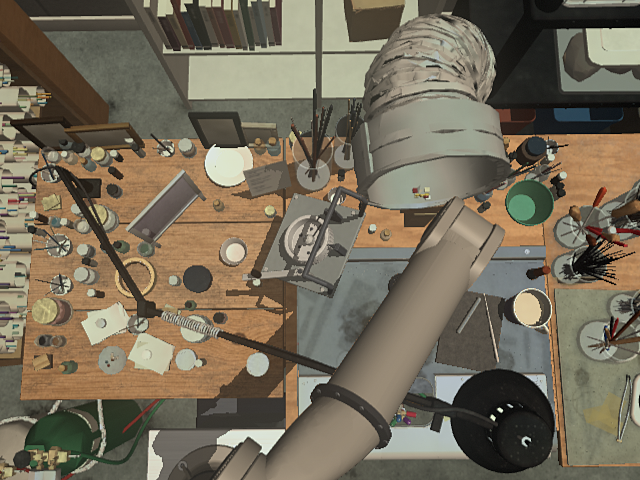

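Top: the head's wheel is around (307,240), with the handle crossing over it from (340,190) to (305,280). The scene view of the head is blocked by the arm and duct. I'll take a closer crop.

```bash
cat > h.py <<'E'
from cell import env,kin,camera,calibration,job
import cv2,numpy as np
from scipy.spatial.transform import Rotation as Ro
def cam(c): return cv2.Rodrigues(np.array(c["rvec"],float))[0],np.array(c["tvec"],float).ravel()
def ray(c,u,v):
    R,t=cam(c); return -R.T@t, R.T@np.array([(u-c["cx"])/c["fx"],(v-c["cy"])/c["fy"],1.])
def cloud(c,d):
    R,t=cam(c); v,u=np.mgrid[:480,:640]
    P=np.dstack([(u-c["cx"])/c["fx"]*d,(v-c["cy"])/c["fy"]*d,d]); return (P-t)@R
def proj(c,P):
    R,t=cam(c); q=np.asarray(P)@R.T+t; return np.stack([c["fx"]*q[...,0]/q[...,2]+c["cx"],c["fy"]*q[...,1]/q[...,2]+c["cy"]],-1)
E
python3 - <<'E'
from h import *
p=cv2.imread("pics/top0.png");d=np.load("pics/top0.npy");c=calibration("top")
cv2.imwrite("pics/topc.png",cv2.resize(p[180:305,240:380],None,fx=5.5,fy=4.75 if 0 else 4.8,interpolation=cv2.INTER_CUBIC)[:600])
W=cloud(c,d)
for u,v in [(270,285),(335,300),(290,195),(307,235),(322,240),(290,240),(300,262),(232,250),(197,278),(266,365),(340,190),(305,280)]: print(u,v,W[v,u].round(3))
E
```

```text
270 285 [ 0.484 -0.125  0.001]
335 300 [ 0.446 -0.282  0.006]
290 195 [ 0.708 -0.174  0.002]
307 235 [ 0.565 -0.219  0.238]
322 240 [ 0.554 -0.25   0.236]
290 240 [ 0.558 -0.183  0.214]
300 262 [ 0.51  -0.204  0.234]
232 250 [ 0.571 -0.031 -0.002]
197 278 [ 0.359 -0.238  1.405]
266 365 [ 0.297 -0.12   0.046]
340 190 [ 0.62  -0.282  0.388]
305 280 [ 0.474 -0.214  0.217]
```

View pics/topc.png

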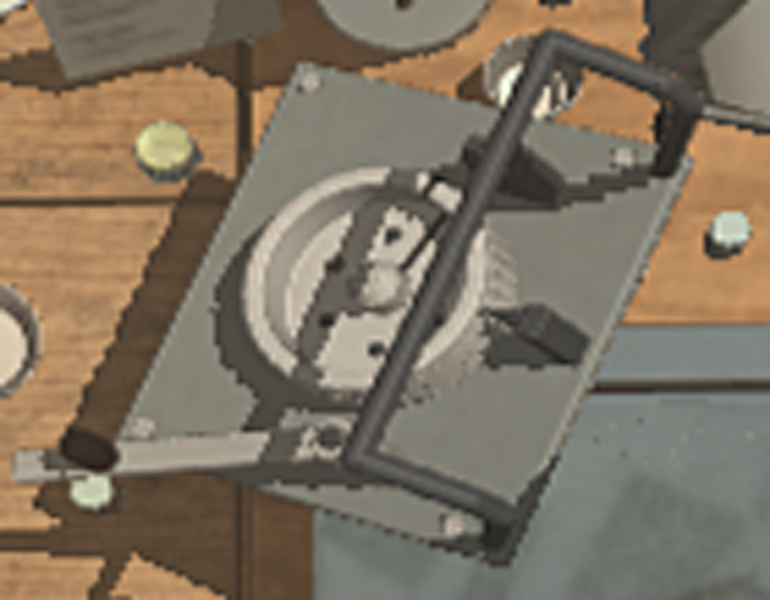

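Crop: keeper hinge is near (330,437), the bar points to image-left (down-slope) with the black knob at (90,445). Catch is near (520,170), pointer at (540,330), and there's a possible dark line from the hub (400,265) to (440,225), partly in handle shadow. Next I'll fit the head's geometry from depth.

```bash
cat >> h.py <<'E'
def fit_head(W,m,c0=None):
    """W cloud, m mask of usable pixels near the head; returns psi, wheel_centre. Tilt 26deg fixed."""
    from scipy.optimize import least_squares
    P=W[m]
    def axes(psi):
        X=np.array([np.cos(psi),np.sin(psi),0]);Y=np.array([-np.sin(psi),np.cos(psi),0]);Z=np.array([0,0,1.])
        return .899*X+.438*Z, Y, -.438*X+.899*Z
    return P,axes
def axes(psi):
    X=np.array([np.cos(psi),np.sin(psi),0]);Y=np.array([-np.sin(psi),np.cos(psi),0]);Z=np.array([0,0,1.])
    t=np.radians(26);return np.cos(t)*X+np.sin(t)*Z, Y, -np.sin(t)*X+np.cos(t)*Z
E
python3 - <<'E'
from h import *
from scipy.optimize import least_squares
d=np.load("pics/top0.npy");c=calibration("top");W=cloud(c,d)
# face: unify by RANSAC
m=np.zeros((480,640),bool);m[190:300,255:370]=1;m&=(W[...,2]>.08)&(W[...,2]<.33)
P=W[m];rng=np.random.default_rng(0);best=0
for _ in range(2000):
    a,b,e=P[rng.choice(len(P),3,0)];n=np.cross(b-a,e-a);n/=np.linalg.norm(n)+1e-9;n*=np.sign(n[2])
    if n[2]<.8 or n[2]>.95: continue
    k=(abs((P-a)@n)<.003); 
    if k.sum()>best: best=k.sum();K=k
Q=P[K];o=Q.mean(0);n=np.linalg.svd(Q-o)[2][2];n*=np.sign(n[2]);print("n",n,best,len(P),"tilt",np.degrees(np.arccos(n[2])))
psi=np.arctan2(-n[1],-n[0]);print("psi from n",psi)
H=W[180:300,255:370].reshape(-1,3);H=H[(H[:,2]>.37)&(H[:,2]<.40)];H0=H.mean(0)
# handle y direction
A=W[200,335],W[255,312]
top=proj(c,[0,0,0])
for px in [(240+550/5.5,180+40/4.8),(240+358/5.5,180+455/4.8)]:
    C,r=ray(c,*px);print("handle end",(C+r*(.385-C[2])/r[2]))
h=(P-o)@n
R=P[(h>.033)&(h<.039)]
print(len(R),R.mean(0))
E
python3 - <<'E'
from h import *
s=env.get_state();c=calibration("wrist");R,t=cam(c);q=s["orientation"];T=Ro.from_quat([*q[1:],q[0]]).as_matrix()
print(c["fx"],c["cx"],c["cy"]);print("cam in tcp",T.T@(-R.T@t-s["tcp_pos"]),"axes",(T.T@R.T).round(3).tolist(),q)
E
```

```text
n [0.16595258 0.40270483 0.9001603 ] 3282 6316 tilt 25.820854177515628
psi from n -1.9616856128056672
handle end [ 0.623852   -0.28199101  0.385     ]
handle end [ 0.46726745 -0.21761584  0.385     ]
460 [ 0.56186985 -0.22407189  0.24553177]
405.557450468868 319.1141143994549 238.195624438113
cam in tcp [ 0.08188806 -0.00014109 -0.07093942] axes [[0.0, -0.949, -0.317], [1.0, -0.0, 0.001], [-0.001, -0.317, 0.949]] [-7.33225775e-04  9.13522460e-01  4.06787457e-01 -3.76768299e-04]
```

```bash
cat > fit.py <<'E'
from h import *
from scipy.optimize import least_squares
def fit(W,m,psi=-1.9615):
    U,Y,n=axes(psi);P=W[m]
    h=P@n;hist,e=np.histogram(h,np.arange(h.min(),h.max(),.001));k=np.convolve(hist,np.ones(4),'same')
    return P,U,Y,n,e,k
E
python3 - <<'E'
from h import *
from scipy.optimize import minimize
d=np.load("pics/top0.npy");c=calibration("top");W=cloud(c,d)
U,Y,n=axes(-1.9615)
m=np.zeros((480,640),bool);m[190:300,255:370]=1;m&=(W[...,2]>.08)&(W[...,2]<.33);P=W[m]
h=P@n;hist,e=np.histogram(h,np.arange(h.min(),h.max(),.002));i=hist.argmax();f=np.median(h[abs(h-e[i]-.001)<.003])
print("face h",f);r=h-f
print(np.histogram(r,np.arange(0,.08,.003)))
R=P[(r>.033)&(r<.039)];a=np.c_[R@U,R@Y]
def cost(x):
    q=np.hypot(*(a-x).T);return np.minimum(np.maximum(abs(q-.046)-.004,0),.004).sum()
best=min((cost(np.array([x,y])),x,y) for x in np.arange(a[:,0].mean()-.03,a[:,0].mean()+.03,.001) for y in np.arange(a[:,1].mean()-.03,a[:,1].mean()+.03,.001))
# average minimisers
g=[(x,y) for x in np.arange(best[1]-.004,best[1]+.004,.0005) for y in np.arange(best[2]-.004,best[2]+.004,.0005) if cost(np.array([x,y]))<best[0]*1.03+1e-4]
u,y=np.mean(g,0);wc=u*U+y*Y+(f+.036)*n
print(best,len(g),np.ptp(g,0),"wc",wc);C=lambda p:None
print("handle mid rel wc in head:",(np.array([.5456,-.2498,.385])-wc)@np.c_[U,Y,n], "knob hinge",wc+.026*U-.07*Y+.034*n)
for N,p in dict(wc=wc,hinge=wc+.026*U-.07*Y+.034*n,tip=wc+.0525*U).items():
    q=proj(c,p);print(N,p.round(4),((q-[240,180])*[5.5,4.8]).round(0))
# wrist view pose: camera ~0.2 m away along n, seeing under the handle
E
```

```text
face h 0.1879252099140981
(array([1597,  288,   37,  121,  418,  248,  109,   91,  103,  104,  149,
        260,  208,   69,  115,  147,   68,   21,   12,   11,   11,   12,
         10,   11,    4,    6]), array([0.   , 0.003, 0.006, 0.009, 0.012, 0.015, 0.018, 0.021, 0.024,
       0.027, 0.03 , 0.033, 0.036, 0.039, 0.042, 0.045, 0.048, 0.051,
       0.054, 0.057, 0.06 , 0.063, 0.066, 0.069, 0.072, 0.075, 0.078]))
(np.float64(0.35164682727366736), np.float64(0.09546028986948439), np.float64(0.6000332172551095)) 18 [0.0015 0.002 ] wc [ 0.55917567 -0.21661717  0.24296356]
handle mid rel wc in head: [9.44885686e-02 8.46982198e-05 1.11944866e-01] knob hinge [ 0.49122734 -0.19778461  0.28492021]
wc [ 0.5592 -0.2166  0.243 ] [361. 274.]
hinge [ 0.4912 -0.1978  0.2849] [307. 423.]
tip [ 0.5412 -0.2602  0.266 ] [481. 307.]
```

```bash
cat >> h.py <<'E'
PSI=-1.9615
U,Y,N=axes(PSI)
WC=np.array([.5557,-.2232,.2400])  # provisional, refined below
def rot(phi):
    """tool z=-N, tool x (camera side) in the face direction cos(phi)U+sin(phi)Y; returns quaternion wxyz"""
    x=np.cos(phi)*U+np.sin(phi)*Y; z=-N
    q=Ro.from_matrix(np.c_[x,np.cross(z,x),z]).as_quat(); return np.array([q[3],*q[:3]])
def pt(u,y,n): return WC+u*U+y*Y+n*N
E
python3 - <<'E'
from h import *
print(env.nose_length)
for z in (.174,.075):
  for d in range(0,360,30):
    q=kin.inverse_kinematics(pt(0,0,z),rot(np.radians(d)))
    print(z,d,None if q is None else np.round(q,2))
E
```

```text
0.0726
0.174 0 [ 0.76  0.61 -1.18  1.54  0.86  1.73  2.27]
0.174 30 [-0.82  0.66  1.28  1.64 -0.18  1.28 -2.57]
0.174 60 [-0.24  0.35  0.3   1.61  0.33  1.37 -2.54]
0.174 90 [-0.18  0.35  0.21  1.6   0.36  1.38 -2.04]
0.174 120 [-0.13  0.35  0.14  1.6   0.38  1.39 -1.53]
0.174 150 [-0.07  0.35  0.07  1.6   0.4   1.4  -1.03]
0.174 180 [-0.04  0.35  0.02  1.59  0.41  1.4  -0.52]
0.174 210 [ 0.05  0.35 -0.09  1.59  0.45  1.42 -0.02]
0.174 240 [ 0.15  0.36 -0.22  1.58  0.49  1.44  0.47]
0.174 270 [ 0.25  0.37 -0.36  1.57  0.53  1.47  0.96]
0.174 300 [ 0.33  0.39 -0.47  1.57  0.57  1.49  1.45]
0.174 330 [ 0.41  0.41 -0.59  1.56  0.61  1.52  1.94]
0.075 0 [ 0.84  0.69 -1.19  1.67  0.96  1.61  2.22]
0.075 30 [-0.75  0.77  1.28  1.77 -0.31  1.1  -2.45]
0.075 60 [-0.26  0.42  0.41  1.75  0.3   1.15 -2.51]
0.075 90 [-0.18  0.41  0.29  1.74  0.35  1.16 -2.02]
0.075 120 [-0.11  0.41  0.21  1.74  0.38  1.18 -1.53]
0.075 150 [-0.04  0.4   0.12  1.73  0.41  1.19 -1.04]
0.075 180 [ 0.02  0.4   0.04  1.73  0.44  1.21 -0.54]
0.075 210 [ 0.1   0.41 -0.08  1.72  0.48  1.23 -0.05]
0.075 240 [ 0.2   0.41 -0.21  1.71  0.53  1.26  0.43]
0.075 270 [ 0.3   0.43 -0.33  1.7   0.58  1.28  0.92]
0.075 300 [ 0.38  0.44 -0.45  1.7   0.62  1.31  1.41]
0.075 330 [ 0.46  0.46 -0.56  1.69  0.66  1.34  1.9 ]
```

Run:
```python
from h import *
s=env.get_state();env.movel([.502,-.452,.52],.3)
env.reach(pt(-.03,0,.32),rot(np.pi))
env.movel(pt(0,0,.19),.25)
s=env.get_state();print(s["time"],s["force"],s["qpos"])
c=calibration("wrist");p,d=camera("wrist");cv2.imwrite("pics/w1.png",p);np.save("pics/w1.npy",d);np.save("pics/w1c.npy",c,allow_pickle=True)
for k in [(0,0,0),(.0525,0,0),(.026,-.07,.034)]: print(proj(c,pt(*k)))
```

```text
3.0583 [0.91625034 0.91445661 0.52397436] [ 0.02923549  0.34639803 -0.0789407   1.56049089  0.43771397  1.45188247
 -0.5400327 ]
[317.74782285 229.56700688]
[317.94206548 299.52224198]
[204.29079212 286.40735306]
```

View pics/w1.png

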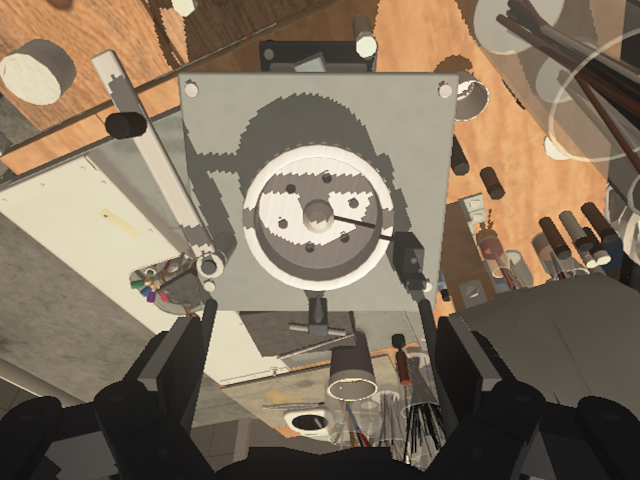

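Wrist view: hub at (318,214), rim spans x 243–395 and y 145–290, the dark line runs from (333,217) to (394,240) — about +1.25 rad. The pointer is at (317,300), keeper hinge (209,265), knob (125,125). The provisional centre was off by about 12 px, so I'm refitting and overlaying it.

Run:
```python
from h import *
from scipy.optimize import least_squares
c=np.load("pics/w1c.npy",allow_pickle=True).item();d=np.load("pics/w1.npy");p=cv2.imread("pics/w1.png");W=cloud(c,d)
m=np.zeros((480,640),bool);m[85:305,195:440]=1;m&=(d>0);P=W[m]
def stat(psi):
    U,Y,N=axes(psi);h=P@N;H,e=np.histogram(h,np.arange(.1,.4,.001));f=e[H.argmax()];k=abs(h-f)<.004;return h,k
h,k=stat(PSI);Q=P[k];o=Q.mean(0);n=np.linalg.svd(Q-o,full_matrices=False)[2][2];n*=np.sign(n[2]);f=np.median(h[k])
print("n",n,"model",N,"psi",np.arctan2(-n[1],-n[0]),"tilt",np.degrees(np.arccos(n[2])),"face",f)
r=h-f;H,e=np.histogram(r,np.arange(.025,.05,.001));print(H)
R=P[(r>.0335)&(r<.0385)];a=np.c_[R@U,R@Y];a=a[np.hypot(*(a-np.median(a,0)).T)<.07]
x=np.median(a,0)
for _ in range(30):
    q=np.hypot(*(a-x).T);b=a[(q>.038)&(q<.054)]
    x=least_squares(lambda x:np.maximum(abs(np.hypot(*(b-x).T)-.046)-.0035,0),x,loss="soft_l1",f_scale=.001).x
wc=x[0]*U+x[1]*Y+(f+.036)*N;print("wc",wc,len(b),"rim med h",np.median((b.size and r[(r>.0335)&(r<.0385)])))
im=cv2.resize(p[130:320,170:420],None,fx=3,fy=3,interpolation=cv2.INTER_CUBIC)
S=lambda q:tuple(int(round(v)) for v in (np.asarray(q)-[170,130]+.5)*3)
t=np.linspace(0,2*np.pi,120)
for rad,col in((.05,(0,0,255)),(.042,(0,255,0))):
    for q in proj(c,wc+rad*(np.cos(t)[:,None]*U+np.sin(t)[:,None]*Y)): cv2.circle(im,S(q),1,col,-1)
for q in (wc+.0525*U,wc-.004*N,wc+.026*U-.07*Y+.01*N): cv2.drawMarker(im,S(proj(c,q)),(255,0,0),0,12,1)
cv2.imwrite("pics/w1c.png",im)
```

```text
n [0.1676797  0.40465081 0.89896676] model [0.1669489  0.40533607 0.89879405] psi -1.963638522737173 tilt 25.977416595381438 face 0.18921966988731478
[ 162  231  258  266  297  255  301  246  276  772 2402 1809  529  201
   49   29   41   67   66   96  265  237  189  187]
wc [ 0.55979153 -0.21416005  0.24318128] 5202 rim med h 0.03584409941508243
```

View pics/w1c.png

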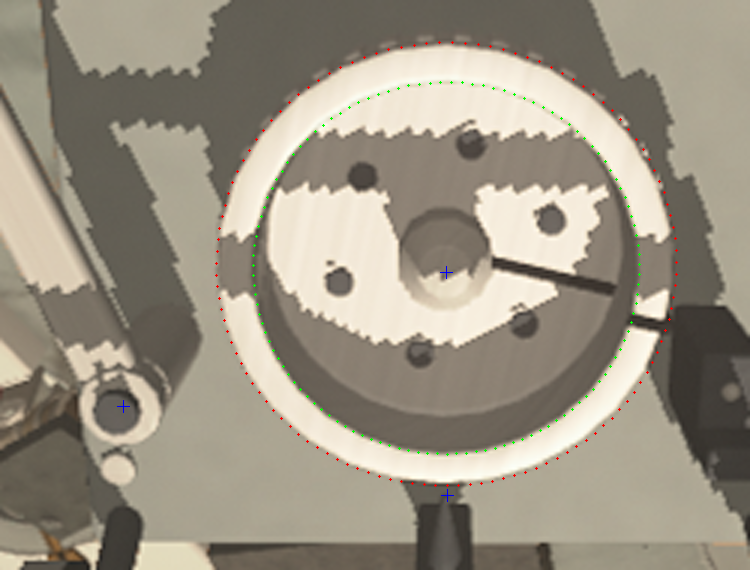

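Overlay fits: the wheel centre and pointer tip agree to under 1 px. The mark is at crop (665,323), full image (391.2,237.2). The bar's free end is near (104,54). Now computing the angles and turning the wheel.

```bash
sed -i 's/^WC=.*/WC=np.array([.5598,-.2142,.2432])/' h.py
cat >> h.py <<'E'
def onplane(c,px,n=0.):
    C,r=ray(c,*px); q=C+r*((WC+n*N-C)@N)/(r@N)-WC; return q@U,q@Y
def rimturn(phi0,dphi,f=40,step=8):
    """grip the rim wall at phi0 (deg), turn by dphi (deg), release, retract along N"""
    P=lambda ph,n:(pt(.046*np.cos(np.radians(ph)),.046*np.sin(np.radians(ph)),n),rot(np.radians(ph+90)))
    g=.0586
    env.grip(.028); env.reach(*P(phi0,.15)); env.movel(P(phi0,g)[0],.12,stop_force=12) and print("touch",env.get_state()["tcp_pos"])
    env.grip(.0,f); s=env.get_state(); print("gripped",s["opening"],s["gripper_force"],s["force"])
    k=max(1,int(np.ceil(abs(dphi)/step)))
    for i in range(1,k+1):
        a,r=P(phi0+dphi*i/k,g); env.movel(a,.06,rot=r)
    print("turned",env.get_state()["force"],env.get_state()["opening"])
    env.grip(.028); env.movel(P(phi0+dphi,.15)[0],.25)
E
python3 - <<'E'
from h import *
c=np.load("pics/w1c.npy",allow_pickle=True).item()
u,y=onplane(c,(391.2,237.2));th=np.degrees(np.arctan2(y,u));print("mark r",np.hypot(u,y),th)
hx=np.array(onplane(c,(209,266),.01));e=np.array(onplane(c,(104,54),.01))
print("hinge",hx,"end",e,e-hx,np.hypot(*(e-hx)))
P=lambda ph,n:(pt(.046*np.cos(np.radians(ph)),.046*np.sin(np.radians(ph)),n),rot(np.radians(ph+90)))
print([kin.inverse_kinematics(*P(207-i*th,.0586)).round(2) for i in(0,.5,1)])
E
```

```text
mark r 0.04942287861494417 77.5558159092771
hinge [ 0.02680364 -0.07116317] end [-0.09955911 -0.11807683] [-0.12636276 -0.04691366] 0.1347903496536767
[array([ 0.26,  0.45, -0.38,  1.75,  0.59,  1.26,  1.28]), array([ 0.19,  0.48, -0.27,  1.68,  0.56,  1.26,  0.66]), array([ 0.13,  0.5 , -0.15,  1.63,  0.52,  1.25,  0.06])]
```

```bash
cat >> h.py <<'E'
def look(name):
    env.reach(pt(0,0,.19),rot(np.pi)); env.dwell(.2)
    c=calibration("wrist");p,d=camera("wrist");np.save(f"pics/{name}.npy",c,allow_pickle=True)
    im=cv2.resize(p[130:320,210:430],None,fx=3,fy=3,interpolation=cv2.INTER_CUBIC);cv2.imwrite(f"pics/{name}.png",im);cv2.imwrite(f"pics/{name}_full.png",p)
    print("t",env.get_state()["time"],env.get_state()["force"]); return c,p
E
python3 - <<'E'
from h import *
rimturn(207,-77.5)
look("w2")
E
```

```text
gripped 0.008480875195173869 38.072685222141445 [-2.8594856   0.35499524  4.1473501 ]
turned [-6.14346039  2.81545693  6.40667874] 0.00813892414246244
t 11.125 [ 0.72573504  0.62578809 -0.3989477 ]
```

View pics/w2.png

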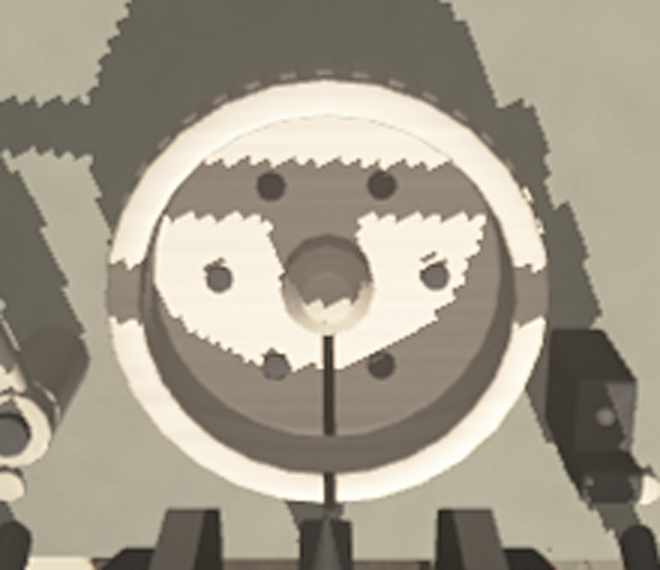

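View: the line reaches the rim bottom at crop x≈329 and the pointer cone's axis is at x≈328, so it's nearly exact. A subpixel check follows.

Run:
```python
from h import *
# closer look straight at the pointer with the gripper held up-slope-free: move the tool 60 mm down-slope-side nearer
env.movel(pt(-.02,0,.125),.2);env.dwell(.3)
c=calibration("wrist");p,d=camera("wrist");np.save("pics/w3.npy",c,allow_pickle=True)
q=proj(c,pt(.0525,0,0));print("tip",q,"mark",proj(c,pt(.05,0,0)),env.get_state()["time"])
x,y=q.astype(int);x0,y0=max(0,x-60),max(0,min(y-60,380))
cv2.imwrite("pics/w3.png",cv2.resize(p[y0:y0+100,x0:x0+120],None,fx=6,fy=6,interpolation=cv2.INTER_CUBIC));print(x0,y0)
cv2.imwrite("pics/w3_full.png",p)
g=cv2.cvtColor(p,cv2.COLOR_BGR2GRAY).astype(float)
for v in range(y-40,y+30,3):
    row=g[v,x-20:x+21];w=np.clip(np.median(row)*.75-row,0,None);print(v,round(np.median(row)),round(row.min()),(round((w*np.arange(x-20,x+21)).sum()/w.sum(),2) if w.sum() else None))
```

```text
tip [317.88651977 382.01328475] mark [317.8787204  378.40195197] 11.9667
257 322
342 139 53 317.94
345 108 91 None
348 106 104 None
351 102 101 None
354 103 101 None
357 104 103 None
360 103 102 None
363 103 101 None
366 185 51 318.06
369 243 61 318.19
372 246 58 318.21
375 248 58 318.23
378 117 46 316.34
381 102 49 316.67
384 96 46 316.19
387 74 46 315.21
390 63 46 307.0
393 67 48 307.0
396 63 50 None
399 75 45 319.94
402 74 43 319.52
405 75 44 318.69
408 76 42 317.06
411 91 43 316.83
```

View pics/w3.png

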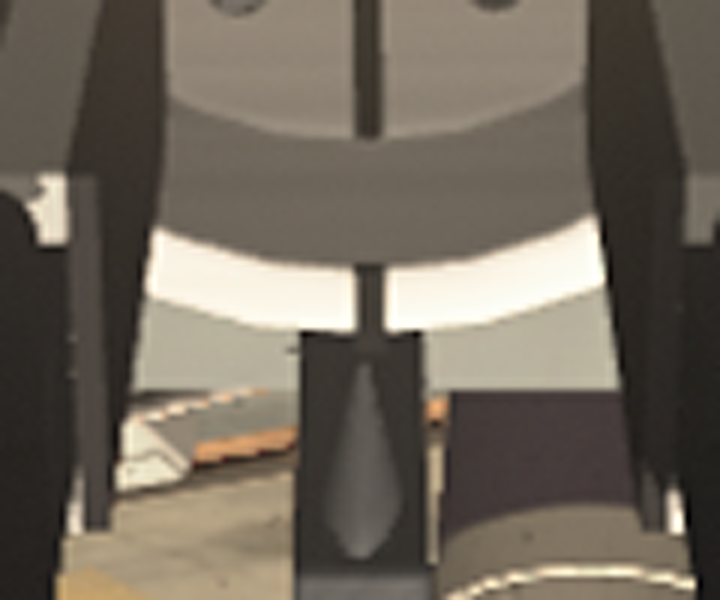

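View: the line crosses the rim at crop x≈371 and the cone tip is at ≈366 — a fraction of a millimetre. I'll quantify it from the cone's edges.

Run:
```python
from h import *
p=cv2.imread("pics/w3_full.png");g=cv2.cvtColor(p,cv2.COLOR_BGR2GRAY).astype(float);c=np.load("pics/w3.npy",allow_pickle=True).item()
for v in range(376,414,2):
    print(v,g[v,306:329].astype(int))
for px,n in(((318.2,370),0),((318.2,375),0),((317.94,342),-.022),((317.95,335),-.022),((317.5,383),0)):
    print(px,np.round(onplane(c,px,n),5))
for v in (326,332,338,342,368,372,376): 
    r=g[v,308:329];w=np.clip(.8*np.r_[r[:5],r[-5:]].mean()-r,0,None);print(v,(w*np.arange(308,329)).sum()/w.sum())
```

```text
376 [226 240 242 244 245 245 246 248 250 234 131  61  64  63  77 192 252 249
 246 246 243 244 241]
378 [153  49  50  51  49  49  49  47  46  52  58  66  65  66  63  55  48  48
  50  50  46 117 179]
380 [107  58  53  56  56  56  56  55  56  56  60  63  63  62  63  60  55  55
  55  54  50 101 166]
382 [151  46  52  54  55  55  56  55  55  54  57  66  64  53  54  54  55  55
  55  54  48 102 165]
384 [150  46  51  55  54  55  55  54  54  55  72  91  79  53  55  56  54  54
  56  54  50  96 159]
386 [148  45  53  54  55  54  55  54  53  61  80  92  87  64  53  54  55  54
  55  55  49  85 146]
388 [124  46  52  53  55  53  54  53  57  66  80  90  91  75  52  53  54  53
  54  54  50  88 140]
390 [117  46  53  53  54  53  53  53  60  76  84  90  88  77  63  53  54  54
  55  52  50  76 137]
392 [110  48  52  53  53  54  52  54  63  77  88  90  90  87  78  54  53  52
  54  53  50  71  80]
394 [100  47  53  53  53  53  52  58  69  78  87  91  92  89  76  60  52  53
  54  53  51  60  82]
396 [ 66  50  51  53  53  52  52  63  73  81  88  91  92  90  81  71  54  52
  52  53  51  58 100]
398 [ 82  4
[... 381 characters left out ...]
10]
406 [ 56  49  51  50  53  62  70  77  83  87  92  95  91  90  89  86  83  68
  47  51  49  45 106]
408 [42 50 51 50 53 63 71 80 84 88 93 96 94 93 92 88 76 53 49 51 49 45 96]
410 [ 45  50  51  50  51  54  62  77  86  90  96 103 100  97  94  79  51  51
  51  52  50  44  96]
412 [ 45  49  50  51  50  52  53  67  83  94 103 108 106  97  76  53  52  49
  50  50  49  46  96]
(318.2, 370) [0.04425 0.0002 ]
(318.2, 375) [0.04766 0.00019]
(317.94, 342) [3.987e-02 6.000e-05]
(317.95, 335) [3.488e-02 8.000e-05]
(317.5, 383) [ 0.05319 -0.00023]
326 317.6798493408663
332 317.83170947741365
338 317.97565725413824
342 317.9500416319733
368 318.22878998609184
372 318.1905410003402
376 318.19871268145715
```

The cone axis sits at x≈317.1 and the line at 318.2, so there's about 0.65 mm (+0.75°) left. Making a small correction and measuring again.

```bash
cat >> h.py <<'E'
def measure(name):
    env.reach(pt(-.02,0,.125),rot(np.pi));env.grip(.085);env.dwell(.3)
    c=calibration("wrist");p,d=camera("wrist");cv2.imwrite(f"pics/{name}_full.png",p)
    g=cv2.cvtColor(p,cv2.COLOR_BGR2GRAY).astype(float)
    x,y=proj(c,pt(.0525,0,0)).round().astype(int);X=np.arange(x-10,x+11);L=[];K=[]
    for v in range(y-14,y-5):
        r=g[v,x-10:x+11];w=np.clip(.8*np.r_[r[:4],r[-4:]].mean()-r,0,None);L.append((w*X).sum()/w.sum())
    for v in range(y+6,y+25):
        r=g[v,x-9:x+9];i=np.flatnonzero(r>59);K.append((i[0]+i[-1])/2+x-9)
    print("line",np.round(L,2),"cone",np.round(K,1));e=(np.median(L)-np.median(K))*.00061/.05
    print("angle est deg",np.degrees(e),"t",env.get_state()["time"])
E
python3 - <<'E'
from h import *
env.movel(pt(-.02,0,.15),.2)
rimturn(180,-.75)
measure("w4")
E
```

```text
gripped 0.007034004202299049 39.8538417275995 [-0.53545519 -1.30986723  5.38834117]
turned [-0.9117875  -0.30139289  4.80194899] 0.006751840134268785
line [317.93 317.93 317.93 317.93 317.88 317.79 317.79 317.79 317.78] cone [318.  318.  318.  318.  318.  318.  318.  318.  318.  318.  318.5 318.
 318.  318.  318.  318.5 318.5 318.  318. ]
angle est deg -0.08058438718592574 t 18.3417
```

Run:
```python
from h import *
p=cv2.imread("pics/w4_full.png");g=cv2.cvtColor(p,cv2.COLOR_BGR2GRAY).astype(int)
for v in (326,334,342,370,374,376,378,380,382,384,388,392,398,404): print(v,g[v,306:330])
```

```text
326 [131 131 132 131 131 130 131 132 133 120  76  58  59  58  81 120 133 132
 132 131 131 131 131 131]
334 [129 130 130 129 130 129 130 131 132 118  74  56  57  55  80 120 131 130
 130 130 129 129 130 130]
342 [129 128 128 128 128 128 128 127 130 116  73  55  55  54  79 116 129 127
 128 128 128 128 127 128]
370 [238 237 237 236 236 234 234 235 238 213  84  64  67  63 104 199 238 235
 234 235 236 236 237 237]
374 [242 242 242 242 242 242 242 243 247 229  86  62  64  59 147 236 247 244
 244 244 244 245 245 245]
376 [247 248 248 248 248 248 247 248 251 234  89  62  65  58 151 241 251 249
 249 250 250 251 250 250]
378 [173 155  78  97 125 148 180 179 206 202  83  63  65  62 131 215 220 182
 163 127 127 107 127 185]
380 [153 129  51  55  57  57  57  55  57  58  64  67  67  67  62  56  54  55
  57  57  56  50 118 177]
382 [175 145  52  56  58  57  58  58  57  59  61  62  61  59  58  57  56  57
  58  58  57  51  97 157]
384 [173 145  49  56  58  57  58  57  58  57  56  62  71  65  56  56  56  56
  57  57  57  50  98 155]
388 [142 118  50  56  57  56  57  56  56  57  64  80  89  87  69  55  55  56
  56  57  56  54  86 132]
392 [125 101  53  56  57  57  58  55  55  64  77  86  89  86  77  67  54  55
  55  55  56  53  72  83]
398 [ 83  63  53  56  54  55  56  56  64  74  82  86  89  89  85  79  71  57
  53  55  54  53  58 115]
404 [118  56  53  53  53  53  58  67  72  78  83  88  91  89  86  82  79  74
  62  54  52  51  46 107]
```

Line centre is ≈317.85 and cone axis ≈318.05, so the residual is about −0.1°. Next, the keeper: cage the knob and swing it along its arc.

```bash
cat > keep.py <<'E'
from h import *
def K(deg,n):
    k=np.radians(deg);return pt(.026-.095*np.sin(k),-.07+.095*np.cos(k),n),rot(np.pi/2+k)
g=.0866
def ang():
    q=np.array(env.get_state()["tcp_pos"])-WC;return np.degrees(np.arctan2(.026-q@U,q@Y+.07))
E
python3 - <<'E'
from keep import *
for k in(110,55,0,-2): assert kin.inverse_kinematics(*K(k,g)) is not None
env.movel(pt(-.02,0,.17),.25); env.grip(.045)
env.reach(*K(110.4,.17)); print("touch",env.movel(K(110.4,g)[0],.12,stop_force=8))
f0=np.array(env.get_state()["force"]);env.grip(.017,20)
s=env.get_state();print(s["opening"],s["gripper_force"],np.array(s["force"])-f0)
for k in np.arange(102,6,-8):
    a,r=K(k,g);hit=env.movel(a,.08,rot=r,stop_force=15);F=np.array(env.get_state()["force"])-f0
    print(k,round(ang(),1),np.round([F@U,F@Y,F@N],1),hit)
    if hit: break
print(env.get_state()["time"])
E
```

```text
touch False
0.017268092482557368 0.07223227992653847 [-0.57698325  0.21639029 -0.06137186]
102 102.0 [0.6 0.4 0.2] False
94 94.2 [ 0.5  0.  -0.1] False
86 86.2 [-0.1 -0.2  0. ] False
78 78.2 [ 0.3 -0.5  0.1] False
70 70.3 [-0.1 -1.  -0.4] False
62 62.3 [ 0.4 -0.9  0.3] False
54 54.3 [-0.2 -0.7 -0.1] False
46 46.2 [ 0.1 -1.1  0.1] False
38 38.2 [ 0.3 -1.1  0. ] False
30 30.2 [ 0.2 -0.7 -0.1] False
22 22.2 [ 0.1 -0.   0.2] False
14 14.2 [-0.3 -1.6  0.3] False
24.7083
```

Run:
```python
from keep import *
f0=np.array(env.get_state()["force"])
for k in (7,3,-1,-4):
    a,r=K(k,g);hit=env.movel(a,.04,rot=r,stop_force=15);F=np.array(env.get_state()["force"])-f0
    print(k,round(ang(),2),np.round([F@U,F@Y,F@N],1),hit)
    if hit: break
c=calibration("wrist");p,d=camera("wrist");cv2.imwrite("pics/w5.png",p);print(env.get_state()["time"])
```

```text
7 7.23 [0.  1.5 0. ] False
3 3.06 [ 1.3  0.9 -0.8] False
-1 -0.66 [-1.9  0.5 -1.3] False
-4 -0.86 [ 0.9  1.1 -0.5] True
26.0417
```

View pics/w5.png

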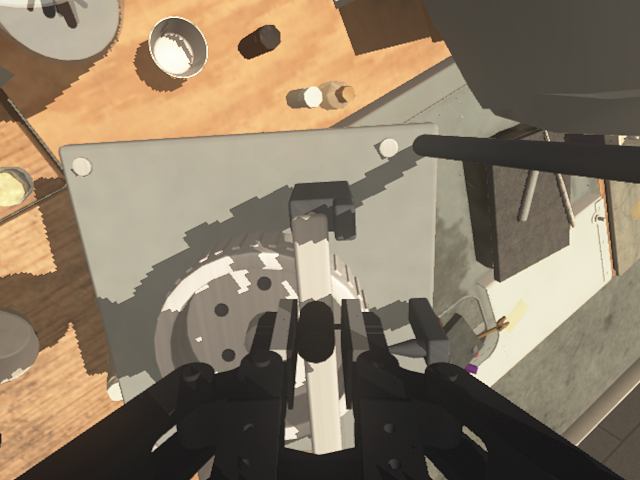

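Bar is in the catch slot (end at about (312,215)), the knob at (317,332) between the pads. Pushing once more, slowly and a bit firmer, to be sure it's home; then let go and check.

Run:
```python
from keep import *
f0=np.array(env.get_state()["force"])
for tgt,sf in((-5,25),):
    a,r=K(tgt,g);hit=env.movel(a,.015,rot=K(0,g)[1],stop_force=sf);F=np.array(env.get_state()["force"])-f0
    print(tgt,round(ang(),2),np.round([F@U,F@Y,F@N],1),hit)
env.movel(K(1.0*0+0.0,g)[0],.03)
print(ang()); env.grip(.04); env.movel(K(0,.19)[0],.2)
c,p=look("w6");cv2.imwrite("pics/w6.png",cv2.resize(p[110:330,190:450],None,fx=3,fy=2.7,interpolation=cv2.INTER_CUBIC))
```

```text
-5 -1.56 [-14.7   2.8  -9.2] False
-0.5070371905291682
t 29.6667 [ 0.00439339  0.3305654  -1.09232083]
```

View pics/w6.png

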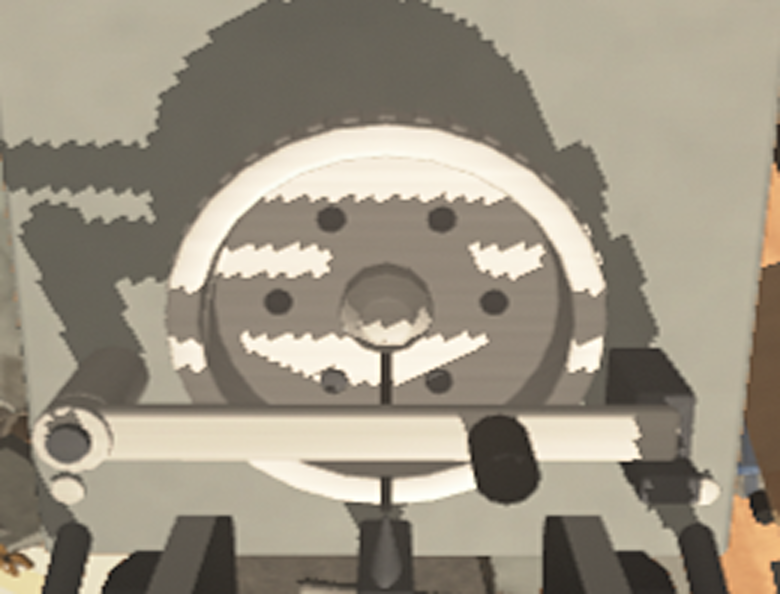

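View: the line is still at the pointer (x≈387 for both), the bar lies level across the wheel with its end in the catch at (660,435). Checking the bar's angle and the mark numerically.

Run:
```python
from h import *
c=np.load("pics/w6.npy",allow_pickle=True).item();g=cv2.cvtColor(cv2.imread("pics/w6_full.png"),cv2.COLOR_BGR2GRAY).astype(float)
for nm,v0,v1,cols in(("up-slope edge",272,286,list(range(232,266,2))+list(range(376,398,2))),("down-slope edge",256,270,list(range(232,266,2))+list(range(376,398,2)))):
    pts=[]
    for u in cols:
        s=g[v0:v1,u];dg=np.abs(np.diff(s));i=dg.argmax();w=dg[max(0,i-1):i+2];v=v0+.5+(w*np.arange(max(0,i-1),max(0,i-1)+len(w))).sum()/w.sum();pts.append(onplane(c,(u,v),.010))
    q=np.array(pts);k=np.ones(len(q),bool)
    for _ in range(4):
        f=np.polyfit(q[k,1],q[k,0],1);r=q[:,0]-np.polyval(f,q[:,1]);k=abs(r)<max(.0006,1.5*r[k].std())
    print(nm,"slope deg",np.degrees(f[0]),"u at hinge",np.polyval(f,-.07),k.sum(),r[k].std())
measure("w7")
```

```text
up-slope edge slope deg 0.23133952407131808 u at hinge 0.03191855792682841 28 0.00011600219981091516
down-slope edge slope deg 1.0138422644562755 u at hinge 0.01820313876447407 28 0.001137044228836472
line [317.93 317.93 317.92 317.92 317.92 317.92 317.92 317.92 317.92] cone [318.  318.5 315.5 316.5 316.  316.  318.  318.  318.  318.5 318.  318.
 318.  318.5 318.5 318.  318.  318.  318. ]
angle est deg -0.053058015767992926 t 30.9083
```

Run:
```python
from h import *
env.movel(pt(-.02,0,.28),.2);env.dwell(.3);print(env.get_state()["time"],job.job_done())
```

```text
the job is handed in; nothing more can be done
32.1333 None
```

The job is handed in at 32 s, and the verdict isn't known: the line stands about 0.1° from the pointer by image, the keeper bar is shut against the catch's stop and released, and the dish, cup and puck were not handled, though I took no final picture of them.

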